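# Make up the wiring kit and the panel-fixing kit

### The job

Make up the two kits from the tools lying between the trays: the black stub screwdriver and the roll of black electrical tape go in the blue-floored wiring tray, and the glue tube, the marker and the tape measure go in the green-floored panel-fixing tray. Lay each one in the cut-out made for it, down on the coloured floor and not propped on an edge; set things down rather than dropping them, and leave the yellow screwdriver and the battery behind them where they are.

Things in the scene. Friction and masses are not known exactly. Their poses are not given: they have to be found in the camera images.
- tray_blue: dark grey kit tray, blue floor in its cut-outs, fixed, 150 (own x) x 250 (own y) x 14 mm; origin: centre of underside, z up. Cut-outs 9 mm deep, floor 5 mm above the bench. Stub screwdriver: handle x -38 to 10, y 0 to 114 mm; blade x -24 to -4, on to y -44; thumb slot across it, as deep, x -66 to 38, y 37 to 77. Tape roll: round, 74 mm across, centre x 28, y -72; slot 40 wide on to y -120 and -24.
- tray_green: dark grey kit tray, green floor in its cut-outs, fixed, 150 (own x) x 250 (own y) x 14 mm; origin: centre of underside, z up. Cut-outs 9 mm deep, floor 5 mm above the bench. Glue tube: 57 (x) x 160 (y), centre x -22, y -33. Marker: 31 x 149, centre x 40, y -33. Thumb trough across both, as deep, x -70 to 70, y -53 to -13. Tape measure: 83 x 53, centre x 0, y +85 (its own y along tray x).
- stub_axis (a point): black-handled stub screwdriver, lying, 149 mm long along own y, 90 g. Handle 33 mm thick, own y -27 to +73; blade -27 to -74. Point: on its axis, mid-length, 16.5 mm above what it lies on. May be rolled about own y. Grip across the handle at y +25. In its cut-out this point is at tray x -14, y +34 mm and own +y (handle end) points along tray +y.
- etape: roll of black electrical tape with a pale core, lying flat, 60 mm in diameter, 19 mm high, 50 g; origin at the centre of its underside, z up. Grip it across the outside (the core is closed to fingers).
- glue: red and white glue tube lying down, rigid, 43 mm wide (own x) x 146 mm long (own y) x 29 mm high, about 56 g; origin at the centre of its underside, z up. Grip it across its width near the middle. Either way round is right in its cut-out.
- marker_axis (a point): white marker pen with a green end, lying, 16 mm thick, 135 mm long along own y, 20 g. Point: on its axis, mid-length, 8 mm above what it lies on. May be rolled about own y, so take its direction from own y only. Grip it across near the middle. Either way round is right in its cut-out.
- measure: yellow tape measure with a black front, standing upright, case 36 mm thick (own x) x 66 mm (own y) x 62 mm high, about 280 g; origin at the centre of its underside, z up. Grip it across the 36 mm. Either way round is right in its cut-out.
- driver_yellow: screwdriver with a yellow handle, 188 mm long, lying behind the stock; in neither kit, stays where it is; origin under the middle of its length
- battery: black tool battery 111 x 69 x 50 mm at the back; in neither kit, stays where it is; origin at the centre of its underside
Mind the look-alikes: they are no part of the job. Several things have the shape of the measure; the one meant has the colours described above.

How it is judged:
By the outcome, as a careful person would: the job done as asked, in the order asked, and still so for the second after the job is handed in, with the robot touching nothing.
It also fails if it takes over 112 s, if anything falls off the work surface, if the arm or the gripper's body presses on something with over 40 N, if the wrist force passes 120 N, or if a joint passes its speed limit or range.

### The arm

A 6-joint arm with a two-finger parallel gripper is mounted at the origin on a cart in front of the work surface, level with it; the furniture and walls round the work are solid. World frame = base frame: x ahead of the robot, y to its left, z up, the work surface at z = 0. Lengths are in mm, angles in rad, forces in N, time in s.
With the tool pointing down it reaches from about 275 to 825 mm from the base axis. Payload 5.2 kg.
Tool frame: the origin (TCP) lies at the very end of the fingers, on their centre line; the grasp point (between the pads) lies 19 mm behind it; z points along the fingers, y is the line along which they close (so a half turn about z gives the same grasp; the last joint's range is limited). The gripper opens to 93 mm and grips with 3 to 60 N. Pads are 15 mm wide; open, the fingers measure 128 mm over their backs; the gripper's body (75 mm by 188 mm) begins 65 mm behind the grasp point.
Start: joints at [-1.498, 0.259, 1.535, -0, 1.348, -0.203], TCP at [149.795, -529.213, 218.653] pointing down, gripper open.
Joint ranges: [-3.14, 3.14], [-0.91, 2.08], [0.19, 2.58], [-1.22, 4.36], [0.22, 2.71], [-3.12, 3.12]. Speed limits (rad/s): [2.57, 2.57, 3.14, 3.14, 3.14, 3.14].

### API

Orientations are given as [roll, pitch, yaw] about the fixed x, y, z axes, in that order (R = Rz(yaw) Ry(pitch) Rx(roll)).
In Python, from bench import robot gives the robot as it stands. The module is installed in compiled form; this text tells all that it offers. Calls block until the motion is done:
- robot.move_ptp(position, orientation): joint-space move of the TCP to a pose.
- robot.move_linear(position, ori=None, speed=150, f_stop=None): straight line of the TCP; ori=None keeps the orientation; speed is the mean speed in mm/s. With f_stop (N) it stops when the force on the tool has changed by that much, and returns True; else False.
- robot.move_j(angles): joint-space move.
- robot.move_gripper(opening): opening from 0.0 (shut) to 1.0 (fully open); the grip force is fixed at half the most; returns when the fingers have stopped.
- robot.sleep(seconds).
- robot.inverse_kinematics(position, orientation): joint angles nearest the present ones, or None.
- robot.get_image(name): name is "scene" or "top" or "wrist"; returns a dict with "img" (420x560x3 uint8, blue, green, red), "fovy" (degrees; the focal length in pixels is half the picture's height over the tangent of half this angle, whatever the lens; pixels are square), "cx", "cy" (the principal point, pixels), "eye" and "orientation" of the camera in the world. Camera axes: x right, y down, z forward; pixel columns grow to the right and rows downward; lengths in mm; the calibration is good to about 2 mm. A picture is of the moment at which its call begins. There is no depth.
A pose or a line that the arm cannot do raises robot.MotionError and nothing moves.
- robot.hand_in(): hands the job in; it is judged then, once.
Readings, each from a call of its own:
- robot.current_t(): time.
- robot.current_qpos(): joint angles.
- robot.current_joint_vel(): joint speeds.
- robot.current_joint_efforts(): joint torques, N m.
- robot.current_tcp_pos(): TCP position.
- robot.current_eef_rot(): TCP orientation.
- robot.current_contact_force(): force on the tool from outside, world axes, zero at the start.
- robot.current_ft_torque(): the same for the moment, N m.
- robot.current_gripper_width(): opening from 0.0 (shut) to 1.0 (fully open).
- robot.current_finger_force(): force on a finger pad.
Only numpy, scipy, OpenCV 4.12 (cv2) and the standard library are available. Lean on these libraries where they do the work, as an engineer would, in place of code of your own. Each camera call takes 0.05 s, during which the arm holds its last target. There are 200 camera calls.

## Working session

There is one attempt and no reset: what is moved stays moved. The work goes in short steps, each a Python script; the robot and the scene stay as the last script left them, time stands still between calls to the robot, and variables do not carry over. Pictures are saved under pics/ and viewed, at most 14 in all, crops included, and the job is handed in when it is done.

```bash
mkdir -p pics; python3 - <<'E'
from bench import robot
import cv2,pickle
d={}
for n in("scene","top","wrist"):
    r=robot.get_image(n); d[n]=r
    cv2.imwrite(f"pics/{n}0.png",r["img"]); print(n,r["fovy"],r["cx"],r["cy"],r["eye"],r["orientation"])
pickle.dump(d,open("d0.pkl","wb")); print(robot.current_t())
E
```

```text
scene 44.05137511460468 279.6354811527681 218.91514474060313 [ 162.76987407 -956.68203066  704.69250068] [-2.16591638  0.01232204 -0.49612672]
top 47.88944096158444 277.99992230824716 206.14503341622301 [ 494.86176138 -147.46867249 1020.02343548] [-3.03619139  0.01667253 -1.56141914]
wrist 60.22246927674299 276.0736367351979 209.26355690084 [ 213.36874422 -512.58346757  384.6081678 ] [ 2.89943804e+00  1.16265985e-03 -1.29548752e+00]
0.15
```

View pics/top0.png

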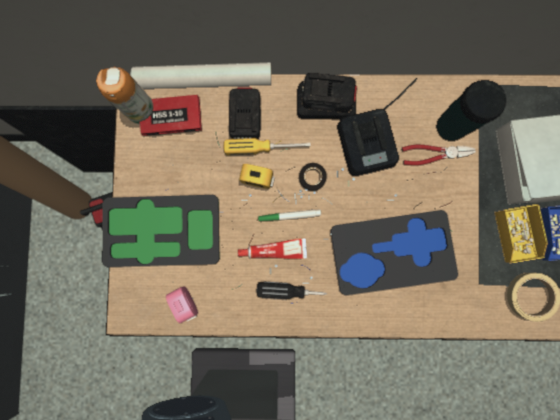

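View pics/scene0.png

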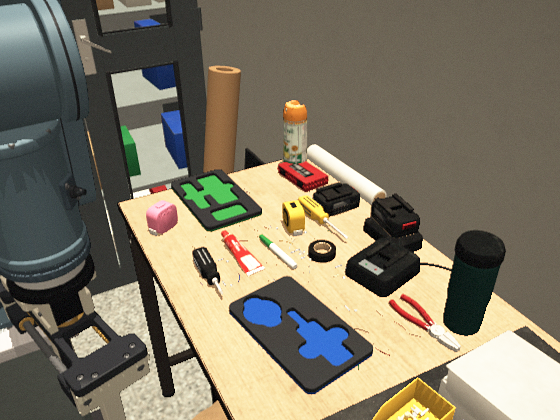

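The top view (image up = world +x, right = −y) shows:
- green tray at (161,231) and blue tray at (394,252)
- glue (272,249), marker (289,215), stub driver (290,291), etape (312,177)

Two things have the measure's shape: the yellow one with a black front at (257,176) and a pink one at (181,304). The yellow one fits the description. I'll confirm it in a crop and measure everything.

```bash
cat > h.py <<'E'
import numpy as np,cv2
from scipy.spatial.transform import Rotation as R
def ray(r,px):
    f=r["img"].shape[0]/2/np.tan(np.radians(r["fovy"])/2)
    px=np.atleast_2d(np.asarray(px,float))
    d=np.c_[(px[:,0]-r["cx"])/f,(px[:,1]-r["cy"])/f,np.ones(len(px))]
    return R.from_euler("xyz",r["orientation"]).apply(d)
def toplane(r,px,z):
    d=ray(r,px); e=np.asarray(r["eye"]); return (e+d*((z-e[2])/d[:,2])[:,None])[:,:2]
def topix(r,P):
    f=r["img"].shape[0]/2/np.tan(np.radians(r["fovy"])/2)
    c=R.from_euler("xyz",r["orientation"]).inv().apply(np.atleast_2d(P)-np.asarray(r["eye"]))
    return c[:,:2]/c[:,2:]*f+[r["cx"],r["cy"]]
def blobs(mask,roi=None,amin=30):
    m=mask.astype(np.uint8)*255
    if roi is not None:
        k=np.zeros_like(m);x0,y0,x1,y1=roi;k[y0:y1,x0:x1]=255;m&=k
    m=cv2.morphologyEx(m,cv2.MORPH_CLOSE,np.ones((3,3)))
    cs=cv2.findContours(m,cv2.RETR_EXTERNAL,cv2.CHAIN_APPROX_NONE)[0]
    return sorted([c[:,0] for c in cs if cv2.contourArea(c)>=amin],key=lambda c:-cv2.contourArea(c))
def rect(P):
    """centre, (long, short), angle of long axis"""
    (c,s,a)=cv2.minAreaRect(np.float32(P)); a=np.radians(a)
    if s[0]<s[1]: s=s[::-1]; a+=np.pi/2
    return np.round(c,1),np.round(s,1),round((a+np.pi/2)%np.pi-np.pi/2,3)
E
python3 - <<'E'
import pickle,sys; sys.path.insert(0,'.')
from h import *
d=pickle.load(open("d0.pkl","rb")); r=d["top"]; im=r["img"]
H,S,V=[a.astype(int) for a in cv2.split(cv2.cvtColor(im,cv2.COLOR_BGR2HSV))]
def show(n,m,roi,z,k=1):
    for c in blobs(m,roi)[:k]: print(n,c.mean(0).round(),len(c),rect(toplane(r,c,z)))
wood=(H>5)&(H<25)&(S>50)&(V>90)
show("green tray",(S<60)&(V<110)|((H>45)&(H<80)&(S>100)),(95,185,225,272),14)
show("blue tray",(S<60)&(V<110)|((H>95)&(H<130)&(S>100)),(325,200,465,300),14)
show("green floors",(H>45)&(H<80)&(S>100),(95,185,225,272),5,3)
show("blue floors",(H>95)&(H<130)&(S>100),(325,200,465,300),5,3)
show("glue",~wood,(232,232,312,265),12)
show("marker",~wood,(252,203,326,226),8)
show("stub",~wood,(250,275,330,306),12)
show("stub handle",V<75,(250,275,330,306),16)
show("etape",(V<75),(295,158,330,194),19)
show("measure",(H>18)&(H<35)&(S>150)&(V>100),(235,161,278,192),62)
for n,p in dict(measure=(257,176),pink=(181,304)).items(): print(n,toplane(r,p,62))
s=d["scene"]["img"]
a=cv2.resize(im[155:200,225:335],None,fx=5,fy=5,interpolation=2)[:, :400]
b=cv2.resize(s[190:270,190:310],None,fx=3.3,fy=3.3,interpolation=2)[:264,:396]
cc=cv2.resize(s[190:245,135:190],None,fx=4,fy=4)
o=np.zeros((500,800,3),np.uint8);o[:225,:400]=a;o[:264,402:402+b.shape[1]]=b[:, :398];o[270:490,:220]=cc
cv2.imwrite("pics/c1.png",o)
E
```

```text
green tray [153. 228.] 401 (array([553.9, 129.9]), array([265.7, 162.7]), np.float64(-1.531))
blue tray [394. 252.] 358 (array([ 505.9, -374.4]), array([250.9, 147.9]), np.float64(-1.42))
green floors [145. 233.] 327 (array([546.5, 157.3]), array([156.7, 138.3]), np.float64(-1.54))
green floors [200. 229.] 113 (array([551.5,  38.1]), array([82.6, 51.7]), np.float64(0.029))
blue floors [412. 243.] 204 (array([ 533.3, -413.6]), array([150.9,  99. ]), np.float64(1.277))
blue floors [362. 270.] 110 (array([ 466.7, -308.6]), array([86., 74.]), np.float64(-0.786))
glue [274. 250.] 161 (array([ 511.9, -117.7]), array([144.5,  42.3]), np.float64(-1.561))
marker [289. 215.] 132 (array([ 582.2, -153.5]), array([134.5,  15.4]), np.float64(-1.469))
stub [290. 290.] 165 (array([ 424.2, -157.5]), array([145. ,  33.2]), np.float64(-1.561))
stub handle [280. 290.] 112 (array([ 423.2, -135.5]), array([97.6, 31.6]), np.float64(1.519))
etape [312. 176.] 75 (array([ 664.9, -202.4]), array([58.1, 55.5]), np.float64(-0.458))
measure [256. 175.] 87 (array([660.4, -84.4]), array([63.1, 36.3]), np.float64(1.362))
measure [[657.97105973 -86.84710496]]
pink [[397.74961712  61.68353073]]
```

View pics/c1.png

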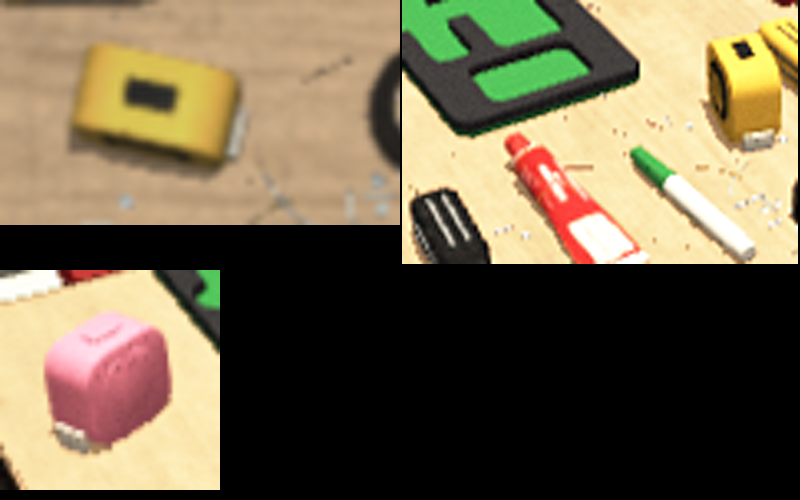

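The crop shows the yellow measure with its black front and tape hook at top px (257,176), separate from the pink look-alike at (181,304). The measured sizes agree with the given ones to 2–4 mm for the objects and the blue tray. The green tray's outline came out oversized because of shadow, so I take its pose from the floor cut-outs, which are 119 mm apart against 118 expected. Next: check IK for the grasp and place yaws.

```bash
cat > m.py <<'E'
from bench import robot
import numpy as np
pi=np.pi
TB=dict(o=np.array([505.6,-374.9]),yaw=-2.991); TG=dict(o=np.array([547.9,122.6]),yaw=-3.10)
def tw(T,x,y):
    c,s=np.cos(T["yaw"]),np.sin(T["yaw"]); return T["o"]+[c*x-s*y,s*x+c*y]
def solve(p,z,yaw):
    """all J6 variants of the tool-down pose"""
    q=robot.inverse_kinematics([p[0],p[1],z],[pi,0,yaw])
    if q is None: return []
    q=np.array(q); return [np.r_[q[:5],v] for v in q[5]+2*pi*np.array([-1,0,1]) if abs(v)<3.08]
def plan(ps,ys,pt,yt,sym,h=150):
    """tool yaws/joints at pick and place; held rotation must be yt-ys (mod pi if sym)"""
    best=None
    for k in (0,1):
        for a in solve(ps,h,ys+k*pi):
            for j in ((0,1) if sym else (0,)):
                for b in solve(pt,h,yt+(k+j)*pi):
                    c=abs(b-a).max()+.3*abs(a-robot.current_qpos()).max()
                    if best is None or c<best[0]: best=(c,a,b)
    return best
def pick(a,p,z,w,h=150):
    robot.move_gripper(w/93); robot.move_j(list(a))
    robot.move_linear([p[0],p[1],z+15],speed=250); robot.move_linear([p[0],p[1],z],speed=60)
    robot.move_gripper(0); robot.sleep(.2); print("held mm",robot.current_gripper_width()*93,"t",robot.current_t())
    robot.move_linear([p[0],p[1],h],speed=250)
def place(b,p,z,w,h=150):
    robot.move_j(list(b)); 
    robot.move_linear([p[0],p[1],z+14],speed=250)
    f=robot.move_linear([p[0],p[1],z-1],speed=30,f_stop=5)
    print("touch",f,robot.current_tcp_pos()[2],"want",z,"w",robot.current_gripper_width()*93)
    robot.move_gripper(w/93); robot.sleep(.2)
    robot.move_linear([p[0],p[1],h],speed=200); print("t",robot.current_t())
E
python3 - <<'E'
from m import *
L=dict(stub=((423,-133),1.55,tw(TB,-14,59),TB["yaw"]+pi/2,0),
etape=((664.9,-202.4),TB["yaw"],tw(TB,28,-72),TB["yaw"],1),
glue=((511.9,-117.7),-1.561,tw(TG,-22,-33),TG["yaw"]+pi/2,1),
marker=((582.2,-153.5),-1.469,tw(TG,38,-33),TG["yaw"]+pi/2,1),
measure=((659.9,-84.4),1.362,tw(TG,0,85),TG["yaw"],1))
for n,v in L.items():
    c=plan(*v); print(n,np.round(v[2],1),None if c is None else [np.round(x,2) for x in c])
E
```

```text
stub [ 528.3 -431.1] [np.float64(2.96), array([-0.56,  0.13,  1.88,  0.  ,  1.13, -0.54]), array([-0.85,  0.54,  1.28, -0.  ,  1.32,  2.14])]
etape [ 467.1 -307.9] [np.float64(0.72), array([-0.46,  0.56,  1.24, -0.  ,  1.34,  0.96]), array([-0.78,  0.33,  1.61, -0.  ,  1.2 ,  0.64])]
glue [568.5 156.5] [np.float64(0.84), array([-0.44,  0.27,  1.69,  0.  ,  1.18, -0.45]), array([ 0.08,  0.38,  1.54, -0.  ,  1.23,  0.04])]
marker [508.6 154. ] [np.float64(0.9), array([-0.44,  0.4 ,  1.5 ,  0.  ,  1.24, -0.54]), array([ 0.08,  0.28,  1.68, -0.  ,  1.18,  0.04])]
measure [551.4  37.7] [np.float64(1.84), array([-0.29,  0.51,  1.33,  0.  ,  1.3 , -0.09]), array([-0.13,  0.32,  1.63, -0.  ,  1.19,  1.4 ])]
```

```bash
python3 - <<'E'
from m import *
import cv2
p=(423,-133);t=tw(TB,-14,59)
_,a,b=plan(p,1.55,t,TB["yaw"]+pi/2,0)
pick(a,p,6,60)
place(b,t,11,50)
r=robot.get_image("wrist");cv2.imwrite("pics/w1.png",r["img"])
E
```

```text
held mm 33.21694584262018 t 4.4583
touch True 11.094894453647745 want 11 w 33.61537882525682
t 10.1917
```

View pics/w1.png

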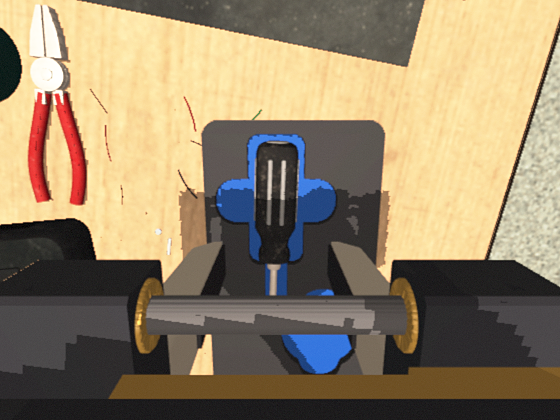

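The stub lies flat in its cut-out, with the handle at px (277,200) centred in the blue. Next: the tape roll, then the glue.

```bash
python3 - <<'E'
from m import *
import cv2
p=(664.9,-202.4);t=tw(TB,28,-72)
_,a,b=plan(p,TB["yaw"],t,TB["yaw"],1)
pick(a,p,10.5,80)
place(b,t,15.5,72)
p=(511.9,-117.7);t=tw(TG,-22,-33)
_,a,b=plan(p,-1.561,t,TG["yaw"]+pi/2,1)
pick(a,p,12,62)
r=robot.get_image("top");cv2.imwrite("pics/t2.png",r["img"][150:320,90:470].repeat(2,0).repeat(2,1))
E
```

```text
held mm 58.945318744647615 t 13.7583
touch True 15.623261970960305 want 15.5 w 58.67615951228294
t 17.9917
held mm 31.711609043155327 t 21.3167
```

View pics/t2.png

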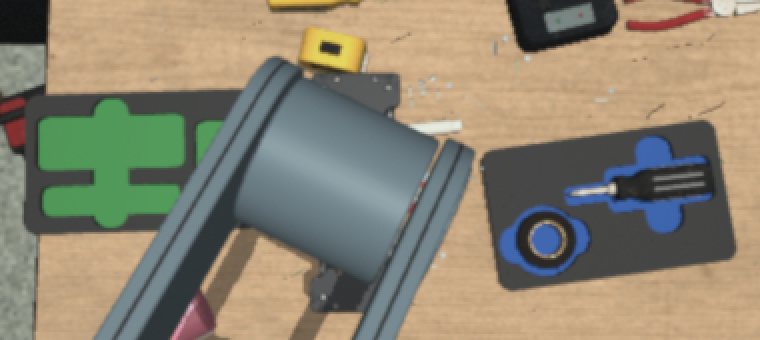

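The tape roll sits in its round cut-out at crop px (546,239) and the stub is unchanged. The glue is held at 31.7 mm, since it tapers. Next: place the glue, then the marker and the measure, checking after each.

```bash
python3 - <<'E'
from m import *
import cv2
p=(511.9,-117.7);t=tw(TG,-22,-33)
b=min(solve(t,150,TG["yaw"]+pi/2)+solve(t,150,TG["yaw"]-pi/2),key=lambda q:abs(q-robot.current_qpos()).max())
place(b,t,17,46)
p=(582.2,-153.5);t=tw(TG,38,-33)
_,a,b=plan(p,-1.469,t,TG["yaw"]+pi/2,1)
robot.move_j(list(a))
r=robot.get_image("top");cv2.imwrite("pics/t3.png",r["img"][150:320,90:470].repeat(2,0).repeat(2,1))
E
```

```text
touch False 15.919820489931038 want 17 w 0.3092989959574475
t 26.3333
```

View pics/t3.png

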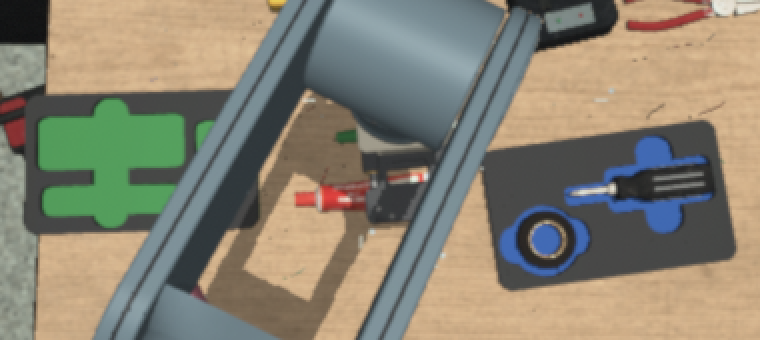

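The glue slipped out during the lift: it is still on the bench at about crop px (362,192). I gripped above mid-height, where the rounded section wedges away. I'll clear the view, re-measure it, then grip lower and use the thumb trough.

```bash
python3 - <<'E'
from m import *
from h import *
robot.move_j([-1.3,.26,1.53,0,1.35,-.2]); r=robot.get_image("top"); im=r["img"]
cv2.imwrite("pics/t4.png",cv2.resize(im[195:275,220:340],None,fx=5,fy=5))
H,S,V=[a.astype(int) for a in cv2.split(cv2.cvtColor(im,cv2.COLOR_BGR2HSV))]
wood=(H>5)&(H<25)&(S>50)&(V>90)
for n,roi,z in (("glue",(225,228,330,272),12),("marker",(245,198,330,227),8)):
    for c in blobs(~wood,roi,60)[:2]: print(n,c.mean(0),rect(toplane(r,c,z)))
print(robot.current_t())
E
```

```text
glue [274.2125  247.51875] (array([ 516.5, -117.6]), array([144.5,  42.3]), np.float64(-1.568))
marker [289.         215.21212121] (array([ 582.2, -153.5]), array([134.5,  15.4]), np.float64(-1.469))
29.3583
```

View pics/t4.png

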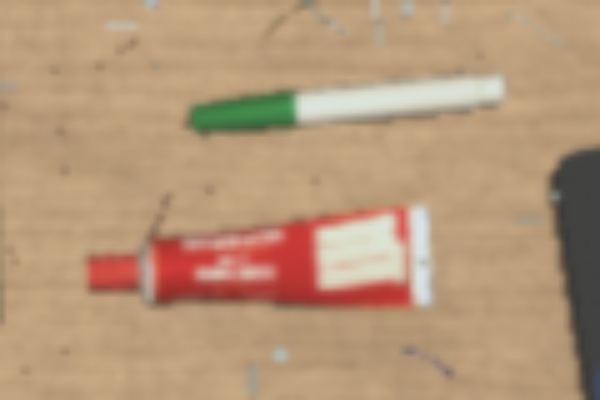

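The crop shows the glue's axis running from the cap at (112,272) to the crimp at (420,255), an angle of about −1.516. The marker is undisturbed. Re-picking the glue lower, with a check after the lift.

```bash
python3 - <<'E'
from m import *
import cv2
p=(516.5,-117.6);t=tw(TG,-22,-33)
_,a,b=plan(p,-1.516,t,TG["yaw"]+pi/2,1)
pick(a,p,3,60)
w=robot.current_gripper_width()*93; print("after lift",w)
if w>20:
    place(b,t,8,w+10)
    p=(582.2,-153.5);t=tw(TG,38,-33)
    _,a,b=plan(p,-1.469,t,TG["yaw"]+pi/2,1)
    pick(a,p,3,40)
    print("after lift",robot.current_gripper_width()*93)
    robot.move_j(list(b))
    r=robot.get_image("wrist");cv2.imwrite("pics/w5.png",r["img"])
E
```

```text
held mm 33.3581728925962 t 33.375
after lift 33.31315138947821
touch True 7.995807809254376 want 8 w 32.9469644316054
t 37.8583
held mm 14.410270288634262 t 41.175
after lift 14.777415451148972
```

```bash
ls pics
```

```text
c1.png
scene0.png
t2.png
t3.png
t4.png
top0.png
w1.png
w5.png
wrist0.png
```

View pics/w5.png

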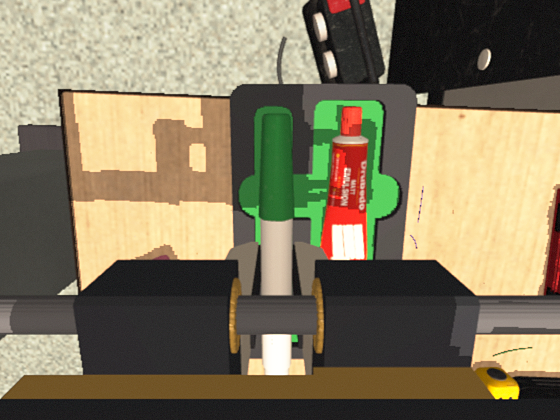

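The glue lies in its cut-out at px (350,190), and the marker is held in line with its own slot at px (274,200). Next: set down the marker, then do the measure.

```bash
python3 - <<'E'
from m import *
from h import *
t=tw(TG,38,-33)
place(robot.current_qpos(),t,8,23)
p=(659.9,-84.4);t=tw(TG,0,85)
_,a,b=plan(p,1.362,t,TG["yaw"],1)
pick(a,p,20,58,h=170)
print("after lift",robot.current_gripper_width()*93)
place(b,t,25,52,h=170)
robot.move_j([-1.3,.26,1.53,0,1.35,-.2]); r=robot.get_image("top"); im=r["img"]
cv2.imwrite("pics/t6.png",cv2.resize(im[130:300,95:465],None,fx=2.1,fy=2.1))
s=robot.get_image("scene")["img"]; cv2.imwrite("pics/s6.png",cv2.resize(s[160:390,150:390],None,fx=2.5,fy=2.5))
H,S,V=[x.astype(int) for x in cv2.split(cv2.cvtColor(im,cv2.COLOR_BGR2HSV))]
def loc(T,n,m,roi,z):
    for c in blobs(m,roi,60)[:1]:
        q,sz,ang=rect(toplane(r,c,z)); d=R.from_euler("z",-T["yaw"]).apply([*(q-T["o"]),0]); print(n,d[:2].round(1),sz,round(ang-T["yaw"],3))
loc(TB,"etape",(V<62),(340,250,382,290),24)
loc(TG,"measure",(H>18)&(H<35)&(S>150)&(V>100),(180,200,225,262),67)
loc(TG,"glue",((H<8)|(H>172))&(S>150),(100,195,195,260),17)
print(robot.current_t())
E
```

```text
touch True 7.928501363189969 want 8 w 14.838754897506332
t 46.0333
held mm 36.245842875512196 t 49.575
after lift 35.969761715801496
touch True 25.2157168172402 want 25 w 35.91844288438762
t 54.3333
etape [ 26.2 -72.6] [56.1 55.9] 4.555
measure [-3.4 88.4] [62.7 37.6] 3.166
glue [-22.2 -26.4] [112.4  34.3] 1.538
56.6167
```

View pics/t6.png

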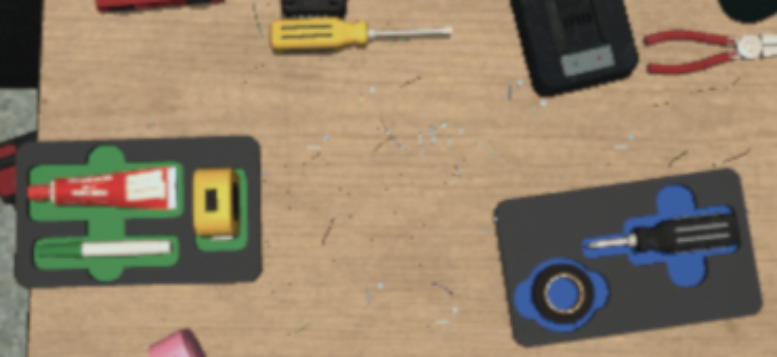

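View pics/s6.png

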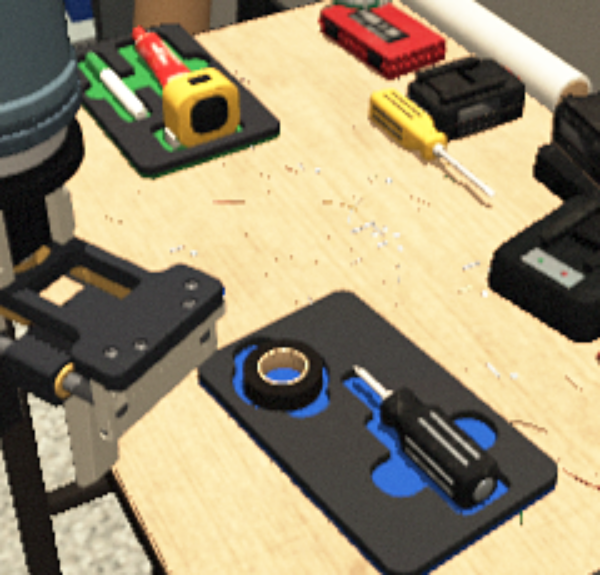

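All five items are in place. The yellow driver at crop px (360,33) and the battery haven't moved. In the top view the glue's cap at (38,192) is close to the cut-out end, so I'll take one overhead wrist view of that tray.

```bash
python3 - <<'E'
from m import *
import cv2
p=tw(TG,0,0)
q=solve((p[0]-75,p[1]),250,0.0)
q=min(q,key=lambda q:abs(q-robot.current_qpos()).max()); robot.move_j(list(q))
r=robot.get_image("wrist");cv2.imwrite("pics/w7.png",r["img"]); print(r["eye"],robot.current_t())
E
```

```text
[539.24938982 120.28014813 416.60482609] 58.9917
```

View pics/w7.png

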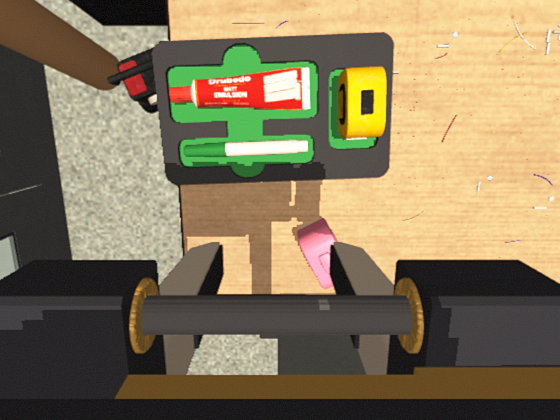

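```bash
python3 - <<'E'
from m import *
from h import *
im=cv2.imread("pics/w7.png"); r=robot.get_image("wrist"); im=r["img"]
def tl(px,z): return R.from_euler("z",-TG["yaw"]).apply([*(toplane(r,px,z)[0]-TG["o"]),0])[:2].round(1)
H,S,V=[x.astype(int) for x in cv2.split(cv2.cvtColor(im,cv2.COLOR_BGR2HSV))]
g=(H>40)&(H<85)&(S>90); red=((H<8)|(H>172))&(S>150)
for row in (74,78,108,114):
    x=np.where(g[row,155:322])[0]+155; print("floor",row,tl((x[0]-.5,row),5),tl((x[-1]+.5,row),5),x[0],x[-1])
for row in (90,93,96):
    x=np.where(red[row,163:330])[0]+163; print("cap",row,x[0],[tl((x[0]-.5,row),z) for z in (12,19)])
    y=np.where(~g[row,300:322]&(V[row,300:322]>120))[0]+300; print("crimp",y[-1:],[tl((y[-1]+.5,row),z) for z in (6,19)] if len(y) else "")
cv2.imwrite("pics/w8.png",cv2.resize(im[35:190,155:335],None,fx=4,fy=4,interpolation=cv2.INTER_CUBIC)[:600])
E
```

```text
floor 74 [ -43.8 -113.1] [-36.9  48.6] 167 317
floor 78 [ -39.8 -113.6] [-32.8  48.5] 167 317
floor 108 [  -8.7 -113.9] [-1.7 48. ] 170 317
floor 114 [  -2.3 -113.5] [ 4.6 46.8] 171 316
cap 90 168 [array([ -26.9, -112. ]), array([ -26.3, -110. ])]
crimp [309] [array([-20.8,  39.6]), array([-19.9,  38.4])]
cap 93 168 [array([ -23.9, -112.3]), array([ -23.3, -110.3])]
crimp [309] [array([-17.7,  39.5]), array([-16.9,  38.3])]
cap 96 169 [array([ -20.8, -111.6]), array([ -20.3, -109.6])]
crimp [309] [array([-14.6,  39.4]), array([-13.9,  38.3])]
```

View pics/w8.png

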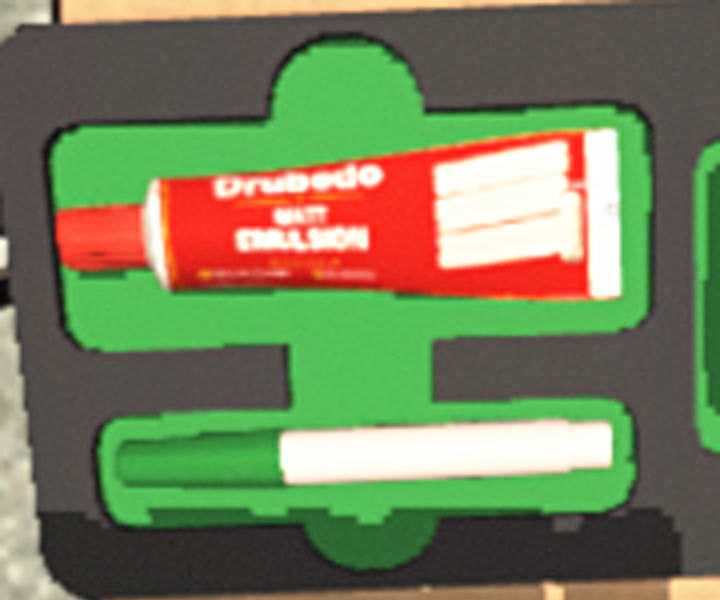

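The enlarged crop shows the glue's cap at (58,238) inside the green cut-out: its end is at tray y of about −111 against the wall at −113. The tube is flat, and the marker and measure lie on the floor. Handing in.

```bash
python3 -c "
from bench import robot
print(robot.hand_in(), robot.current_t())"
```

```text
the job is handed in; nothing more can be done
the job is handed in; nothing more can be done
```

I handed the job in at about 59 s: all five tools are in their cut-outs on the coloured floors, the glue after one slip and re-grip, and the yellow screwdriver and battery were left where they were.

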